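# Key the indexing plate onto its locating pin

### The job

The orange indexing plate of the drilling fixture sits raised on its shaft. Turn it round with a fingertip, pushing on the side of a rib, until the notch in its rim lies over the locating pin at the red mark, then press it down on the hub until it is fully home, and leave it there. Only push and press: do not pinch, grip or lift the plate, and leave the other things on the bench alone.

Things in the scene. Friction and masses are not known exactly. Their poses are not given: they have to be found in the camera images.
- index_base: grey base casting of the fixture, fixed to the bench: 190 (its x) x 160 (its y) x 14 mm high, origin at the centre of its underside on the bench; the upright shaft of the plate stands at this origin. Its yaw differs from run to run. Four bolt heads at its corners, 5 mm high. A red mark 22 x 6 mm on its top, on its own -x side, points from the base's edge to the locating pin.
- pin_tip (a point): top of the brass locating pin (10 mm thick, round nose, standing 11 mm above the base casting, its top 25 mm above the bench), fixed to the base 61 mm from the shaft axis on the base's own -x side, just inside the red mark. The orange plate hides most of it until the notch is there.
- notch (a point): centre of the notch at the underside of the orange plate, 61 mm from the shaft axis. The plate is a disc of 130 mm diameter and 12 mm thickness; the notch is an open slot in its rim, 14 mm wide and 15 mm deep radially, and a white line on the plate's top points to it. Directly above pin_tip when aligned; the round nose draws the plate in when it is pressed with the notch within about 3 mm of the pin sideways; further off it may stop on the pin.
- hub_top (a point): centre of the flat top of the plate's round hub (36 mm diameter), on the shaft axis: the place to press. The hub and three straight radial ribs stand 18 mm above the top of the plate; the ribs are 10 mm wide, run out from the hub to 58 mm from the axis and stand 60, 180 and 300 degrees round from the notch. Height above the bench: 57 mm while raised, 45 mm when home.
- turn (a joint): turning of the plate about the upright shaft, rad, growing counterclockwise seen from above, 0 (or a full turn) with the notch over the pin; any number within 0.7 to 5.6 at the start. Turns freely either way with light friction (about 1 N at a rib) and stays where it is left.
- seat (a joint): how far the plate has been pressed down the shaft, m: 0 raised (underside 2 mm above the pin), 0.012 fully home; negative if lifted. A friction grip of about 5 N holds it at any height. Pressed with the notch not over the pin, it stops on the pin after 2 mm.
- tape_measure: bystander: black and green tape measure, 39 x 91 x 66 mm, loose, origin under its centre
- sanding_block: bystander: wooden sanding block, 66 x 115 x 30 mm, loose, origin under its centre
- hex_set: bystander: red and black folding hex key set, 20 x 111 x 24 mm, loose, origin under its centre
- tape_roll: bystander: roll of wide blue masking tape lying flat, 113 mm across, 35 mm high, loose, origin under its centre

How it is judged:
At the end, for the whole second after the job is handed in: The plate is pressed down at least 10.5 of its 12 mm, with the notch within 4 mm of the locating pin seen from above, and stays so once let go (value of joint seat above 0.0105 m and horizontal distance between notch and pin_tip below 0.004 m); the robot touches nothing.
It fails at once if the plate is lifted more than 4 mm (value of joint seat below -0.004 m).
It fails at once if a rib or the hub is pinched between the fingers (pressed on two opposite sides at once with over 3 N) ((contact force between the fingers and rib0l above 3 N and contact force between the fingers and rib0r above 3 N) or (contact force between the fingers and rib1l above 3 N and contact force between the fingers and rib1r above 3 N) or (contact force between the fingers and rib2l above 3 N and contact force between the fingers and rib2r above 3 N) or (contact force between the fingers and hub0 above 3 N and contact force between the fingers and hub2 above 3 N) or (contact force between the fingers and hub1 above 3 N and contact force between the fingers and hub3 above 3 N)).
It fails at once if a bystander is moved more than 15 mm (distance of any of tape_measure, sanding_block, hex_set, tape_roll from where it was at the start of the episode above 0.015 m).
It also fails if it takes over 51 s, if anything falls off the work surface, if the arm or the gripper's body presses on something with over 40 N, if the wrist force passes 120 N, or if a joint passes its speed limit or range.

### The arm

A 6-joint arm with a two-finger parallel gripper is mounted at the origin on a cart in front of the work surface, level with it; the furniture and walls round the work are solid. World frame = base frame: x ahead of the robot, y to its left, z up, the work surface at z = 0. Lengths are in m, angles in rad, forces in N, time in s.
With the tool pointing down it reaches from about 0.35 to 0.975 m from the base axis. Payload 4.9 kg.
Tool frame: the origin (TCP) lies on the mounting face of the last link; the fingertips stand 173 mm ahead of it and the grasp point (between the pads) lies 155 mm ahead of it; z points along the fingers, y is the line along which they close (so a half turn about z gives the same grasp; the last joint's range is limited). The gripper opens to 85 mm and grips with 20 to 120 N. Pads are 22 mm wide; open, the fingers measure 114 mm over their backs; the gripper's body (76 mm by 85 mm) begins 54 mm behind the grasp point. The pads swing forward as they close: fully open they stand 13 mm farther back than shut.
Start: joints at [1.187, 0.053, 1.613, -0, 1.476, -0.119], TCP at [0.164, 0.603, 0.405] pointing down, gripper open.
Joint ranges: [-3.01, 3.01], [-1.01, 2.22], [0.06, 2.58], [-1.02, 4.17], [0.09, 2.62], [-3.14, 3.14]. Speed limits (rad/s): [2.57, 2.57, 3.14, 3.14, 3.14, 3.14].

### API

Orientations are given as a rotation vector (axis times angle).
In Python, from station import monitor, eyes, finish_job gives the robot as it stands. The module is installed in compiled form; this text tells all that it offers.
- The arm moves only by the tool step_arm, never from a script. Its argument "commands" is a list of rows, each a list of 3 entries, a list of its own where there are three numbers: the opening in per cent of the stroke, from 0 (shut) to 100 (fully open), then the shift along the tool's x, y, z in mm, then the turn about the tool's z in degrees. In form: [[hand, [x, y, z], yaw], ...]. A call has 1 to 12 rows; each row is the pose to reach, as a shift and turn from the pose commanded when the call began, along the tool's axes at that moment; what a row does not reach only later rows make up. A row lasts 1/8 s, in which the tool goes at most 62.5 mm and 10.7 degrees, less where a joint would pass 70% of its speed; a pose out of reach is approached as far as the arm can. A call with a gripper value outside its range is refused whole. The fingers move at their own pace and stop on an object; "squeeze" is the grip in N (left out, the last holds). Time passes only in rows, so rows that repeat a pose let the fingers close. It gives the time, the measured TCP pose, the force, the opening and the grip force at its end, in the units of the state.
- monitor.get_obs(): the state, without advancing time (a new reading comes with each control period).
- eyes.get_image(name): name is "side" or "top"; returns the picture (400x640x3 uint8, red, green, blue); there is no depth.
- eyes.camera_info(name): a dict with "camera_matrix" (3x3 intrinsics, pixels), "k1" (the pictures are not rectified: a ray, as slopes to the right and down, at radius r is drawn at 1 + k1 r^2 times it, then the intrinsics apply), "extrinsics" (4x4, takes a point from camera to world coordinates). Camera axes: x right, y down, z forward; pixel columns grow to the right and rows downward; lengths in m; the calibration is good to about 2 mm. A picture is of the moment at which its call begins. camera_info takes no time and is no camera call.
- finish_job(): hands the job in; it is judged then, once.
The state is a dict: "t": time; "q": joint angles; "dq": joint speeds; "effort": joint torques, N m; "tool_pos": TCP position; "tool_rot": TCP orientation; "contact_force": force on the tool from outside, world axes, zero at the start; "wrist_torque": the same for the moment, N m; "opening": finger opening in m; "grip_force": force on a finger pad.
Only numpy, scipy, OpenCV 4.12 (cv2) and the standard library are available. Lean on these libraries where they do the work, as an engineer would, in place of code of your own. Each camera call takes 0.05 s, during which the arm holds its last target. There are 200 camera calls.

## Working session

There is one attempt and no reset: what is moved stays moved. The work goes in short steps, Python scripts to look and compute and a tool call to move; the robot and the scene stay as the last step left them, time stands still between calls to the robot, and variables do not carry over. Pictures are saved under pics/ and viewed, at most 10 in all, crops included, and the job is handed in when it is done.

Besides the shell and the picture viewer there is one more tool, called after ">>>" as name(argument=value, ...), one argument or row to a line, values as JSON. step_arm: Moves the arm, as the interface text tells. Its arguments: {"type":"object","properties":{"commands":{"type":"array"},"squeeze":{"type":"number"}},"required":["commands"]}

```bash
mkdir -p pics; cat > h.py <<'E'
import numpy as np, cv2
from station import monitor, eyes, finish_job
def shot(n,f):
    im=eyes.get_image(n); cv2.imwrite('pics/'+f,im[:,:,::-1]); return im
def ray(n,uv):
    c=eyes.camera_info(n); K=np.array(c['camera_matrix']);E=np.array(c['extrinsics']);k=c['k1']
    uv=np.atleast_2d(np.float64(uv))
    p=cv2.undistortPoints(uv[:,None],K,np.array([k,0,0,0.]),None)[:,0] if k else (uv-K[[0,1],2])/K[[0,1],[0,1]]
    d=np.c_[p,np.ones(len(p))]@E[:3,:3].T
    return E[:3,3],d
def plane(n,uv,z):
    o,d=ray(n,uv); return o+d*((z-o[2])/d[:,2])[:,None]
def proj(n,P):
    c=eyes.camera_info(n); E=np.linalg.inv(np.array(c['extrinsics']));P=np.atleast_2d(np.float64(P))
    return cv2.projectPoints(P,cv2.Rodrigues(E[:3,:3])[0],E[:3,3],np.array(c['camera_matrix']),np.array([c['k1'],0,0,0.]))[0][:,0]
E
python3 - <<'E'
from h import *
for n in('top','side'):
    shot(n,n+'0.png'); c=eyes.camera_info(n); print(c)
o=monitor.get_obs();print(o['t'],o['tool_pos'],o['tool_rot'],o['opening'],o['contact_force'])
E
```

```text
{'camera_matrix': array([[423.02726779,   0.        , 324.75046774],
       [  0.        , 423.02726779, 198.97870061],
       [  0.        ,   0.        ,   1.        ]]), 'k1': -0.08754035144310048, 'extrinsics': array([[-0.02204016, -0.99784805,  0.06175358,  0.46444697],
       [-0.99974363,  0.02167727, -0.00654029,  0.01919428],
       [ 0.00518756, -0.0618819 , -0.99807   ,  1.16179897],
       [ 0.        ,  0.        ,  0.        ,  1.        ]])}
{'camera_matrix': array([[366.33811176,   0.        , 316.07880937],
       [  0.        , 366.33811176, 192.14464941],
       [  0.        ,   0.        ,   1.        ]]), 'k1': -0.049969908762110334, 'extrinsics': array([[ 0.96463361, -0.13229286,  0.22799254,  0.3014764 ],
       [-0.26346917, -0.45724424,  0.84941845, -0.80523353],
       [-0.00812372, -0.87944659, -0.47592825,  0.50122228],
       [ 0.        ,  0.        ,  0.        ,  1.        ]])}
0.1 [0.1634808  0.60300022 0.40355853] [-4.14708216e-01 -3.11361056e+00  2.89076769e-03] 0.08534717098340526 [-0.36320942  0.95710488  1.06171189]
```

View pics/top0.png

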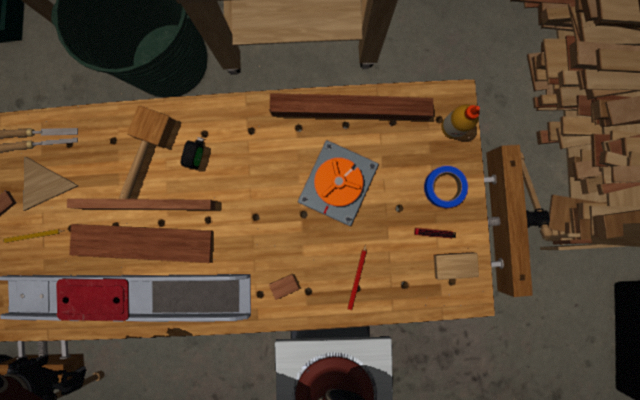

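View pics/side0.png

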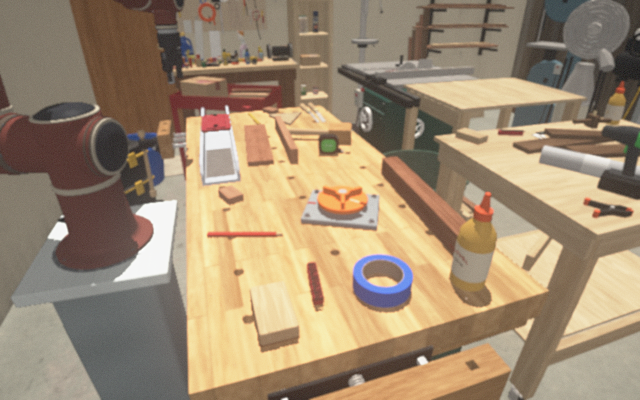

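The top view shows the fixture at about (339,182), with the white line near (349,170) and the red mark near (325,210). The bystanders are well clear of it.

```bash
cat > meas.py <<'E'
from h import *
def measure(f,zt=0.039):
    im=shot('top',f); hsv=cv2.cvtColor(im,cv2.COLOR_RGB2HSV).astype(int); H,S,V=hsv[...,0],hsv[...,1],hsv[...,2]
    roi=np.zeros(H.shape,bool); roi[135:230,295:385]=1
    org=roi&(H>=5)&(H<=16)&(S>200)&(V>120)
    n,l,st,ce=cv2.connectedComponentsWithStats(org.astype(np.uint8)); i=1+st[1:,4].argmax()
    c=max(cv2.findContours((l==i).astype(np.uint8),cv2.RETR_EXTERNAL,cv2.CHAIN_APPROX_NONE)[0],key=cv2.contourArea)
    P=plane('top',cv2.convexHull(c)[:,0],zt)[:,:2]
    cc,r=cv2.minEnclosingCircle(P.astype(np.float32)*1000); print('plate',np.round(cc,1),'r',round(r,1))
    cx=proj('top',[[cc[0]/1e3,cc[1]/1e3,zt]])[0]
    yy,xx=np.mgrid[:400,:640]; d=np.hypot(xx-cx[0],yy-cx[1])
    w=(d<26)&(d>7)&(S<90)&(V>150)
    red=roi&((H<4)|(H>174))&(S>110)&(V>60)
    for nm,m,z in(('white',w,zt),('red',red,.014)):
        p=np.argwhere(m)[:,::-1]
        if len(p)==0: print(nm,'none');continue
        q=plane('top',p,z)[:,:2]*1000; v=q-cc
        print(nm,len(p),p.mean(0).round(1),q.mean(0).round(1),'ang',np.degrees(np.arctan2(*v.mean(0)[::-1])).round(1),'r',np.hypot(*v.T).min().round(),np.hypot(*v.T).max().round())
    x0,y0=292,132
    cv2.imwrite('pics/c_'+f,cv2.resize(im[y0:y0+100,x0:x0+100,::-1],(600,600),interpolation=cv2.INTER_CUBIC))
    return cc
E
python3 - <<'E'
from meas import *
measure('t1.png')
print(proj('top',[[0.5,0,0.039]]))
E
```

```text
plate [579.7 -25.7] r 64.3
white 7 [348.7 171.6] [605.9 -53.8] ang -47.0 r 29.0 46.0
red 18 [325.4 209.4] [507.   10.6] ang 153.5 r 71.0 92.0
[[329.48949373 211.63062202]]
```

View pics/c_t1.png

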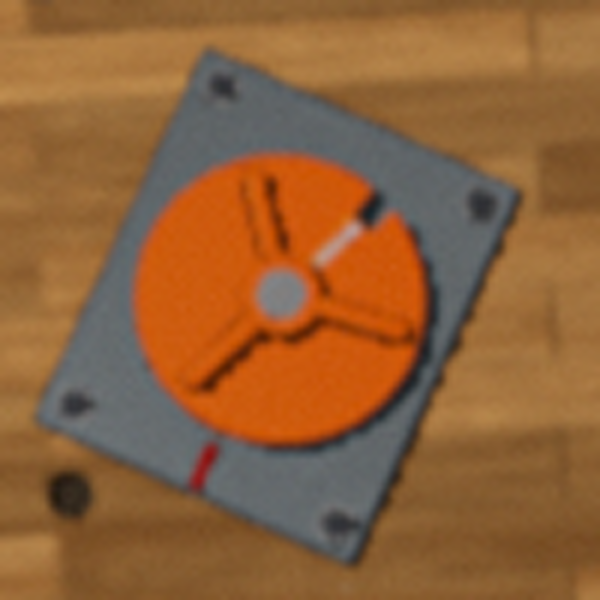

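The crop shows the notch at crop (375,205), the red mark at (205,467) and the hub at (282,293). Ribs stand at about 14°, 134° and -106° in the world, so I need a clockwise turn of about 160°. I'll move above the gap at 75° with the fingers shut, and refine the base yaw from the saved picture.

>>> step_arm(
  commands=[
    [0, [-47, -38, 0], 0],
    [0, [-94, -76, 0], 0],
    [0, [-141, -113, 0], 0],
    [0, [-189, -151, 0], 0],
    [0, [-236, -189, 0], 0],
    [0, [-283, -227, 0], 0],
    [0, [-330, -265, 0], 0],
    [0, [-377, -302, 0], 0],
    [0, [-425, -340, 0], 0],
    [0, [-472, -378, 0], 0],
    [0, [-519, -416, 0], 0],
    [0, [-566, -454, 0], 0],
  ],
  squeeze=40,
)

```text
t: 1.65
tool_pos: [0.5918, 0.015, 0.4044]
tool_rot: [-0.415, -3.114, -0.0]
contact_force: [-0.3, 0.8, 0.6]
opening: -0.0
grip_force: 0.0
```

```bash
cat > base.py <<'E'
from h import *
im=cv2.imread('pics/t1.png')
hsv=cv2.cvtColor(im,cv2.COLOR_BGR2HSV).astype(int)
m=np.zeros(hsv.shape[:2],np.uint8); r=(slice(135,232),slice(292,385))
# base = not wood: bluish grey; close to swallow plate
g=(hsv[...,0]>85)&(hsv[...,0]<130)&(hsv[...,2]>60); m[r]=g[r]
c=max(cv2.findContours(m,cv2.RETR_EXTERNAL,cv2.CHAIN_APPROX_NONE)[0],key=cv2.contourArea)
P=plane('top',cv2.convexHull(c)[:,0],.014)[:,:2]*1000
(cx,cy),s,a=cv2.minAreaRect(P.astype(np.float32)); print('base',cx,cy,s,a)
k=(np.array([[208,50],[522,192],[355,565],[38,420]])+.5)/6-.5+[292,132]
Q=plane('top',k,.014)[:,:2]*1000; print(Q.mean(0))
for i in range(4):
    d=Q[(i+1)%4]-Q[i]; print(np.hypot(*d),np.degrees(np.arctan2(d[1],d[0])))
hub=plane('top',(np.array([[282,293]])+.5)/6-.5+[292,132],.057)*1000
no=plane('top',(np.array([[373,207]])+.5)/6-.5+[292,132],.036)*1000;print('hub',hub,'notch',no)
o=monitor.get_obs();R=cv2.Rodrigues(np.array(o['tool_rot']))[0];print(o['t'],o['tool_pos'],R.round(3),o['q'],o['contact_force'])
E
python3 base.py
```

```text
base 579.6177978515625 -25.61663818359375 (155.8589630126953, 184.9886474609375) 64.05104064941406
[579.62799396 -26.60583995]
157.57770634501455 -115.75977577691047
186.55502849120657 154.3471934816824
157.67913474289145 64.16525719555042
186.34855635548203 -25.683832286698173
hub [[580.82215107 -25.42424129  57.        ]] notch [[620.81531725 -67.91620499  36.        ]]
1.65 [0.59181916 0.01504059 0.40440365] [[-0.965  0.262 -0.   ]
 [ 0.262  0.965  0.   ]
 [ 0.     0.    -1.   ]] [-1.00301860e-01 -2.47282484e-02  1.69160174e+00  2.46881195e-04
  1.47495605e+00 -1.40602250e+00] [-0.26396879  0.75820841  0.59087089]
```

>>> step_arm(
  commands=[
    [0, [0, 0, 45], 0],
    [0, [0, 0, 90], 0],
    [0, [0, 0, 130], 0],
    [0, [0, 0, 160], 0],
    [0, [0, 0, 175], 0],
    [0, [0, 0, 185], 0],
    [0, [0, 0, 185], 0],
  ],
)

```text
t: 2.52
tool_pos: [0.5911, 0.0169, 0.2198]
tool_rot: [0.415, 3.114, -0.0]
contact_force: [-0.9, 0.5, 0.7]
opening: -0.0003
grip_force: 0.0
```

>>> step_arm(
  commands=[
    [0, [-7.6, -0.7, 0], 10],
    [0, [-15, -2.7, 0], 20],
    [0, [-22, -5.9, 0], 30],
    [0, [-28.3, -10.3, 0], 40],
    [0, [-33.7, -15.7, 0], 50],
    [0, [-38.1, -22, 0], 60],
    [0, [-41.3, -29, 0], 70],
    [0, [-43.3, -36.4, 0], 80],
    [0, [-44, -44, 0], 90],
    [0, [-43.3, -51.6, 0], 100],
    [0, [-41.3, -59, 0], 110],
    [0, [-38.1, -66, 0], 120],
  ],
)

```text
t: 4.03
tool_pos: [0.6113, -0.0569, 0.2217]
tool_rot: [2.906, 1.189, 0.005]
contact_force: [0.7, 0.7, -0.8]
opening: 0.0003
grip_force: 0.6
```

>>> step_arm(
  commands=[
    [0, [-7.6, -0.7, 0], 10],
    [0, [-15, -2.7, 0], 20],
    [0, [-22, -5.9, 0], 30],
    [0, [-28.3, -10.3, 0], 40],
    [0, [-33.7, -15.7, 0], 50],
    [0, [-36, -18.8, 0], 55],
    [0, [-38.1, -22, 0], 60],
    [0, [-38.1, -22, 0], 60],
  ],
)

```text
t: 5.03
tool_pos: [0.5687, -0.0683, 0.2216]
tool_rot: [3.114, -0.413, 0.005]
contact_force: [0.5, -1.5, 0.3]
opening: 0.0002
grip_force: 0.4
```

```bash
python3 - <<'E'
from meas import *
measure('t2.png')
o=monitor.get_obs();R=cv2.Rodrigues(np.array(o['tool_rot']))[0];print(o['t'],o['tool_pos'],R.round(3),o['q'],o['contact_force'])
E
```

```text
plate [581.8  -7.3] r 59.7
white 1 [317. 194.] [547.6  32.2] ang 130.9 r 52.0 52.0
red 1511 [356.4 189.2] [560.4 -75.3] ang -107.4 r 13.0 192.0
5.075 [ 0.56870384 -0.06828735  0.22135362] [[ 0.966 -0.26   0.003]
 [-0.26  -0.966 -0.001]
 [ 0.003  0.    -1.   ]] [-2.49383332e-01  1.14055240e-01  1.87307808e+00 -1.55968224e-04
  1.15126411e+00  1.58482213e+00] [ 0.93746455 -0.7312613   1.14923154]
```

View pics/c_t2.png

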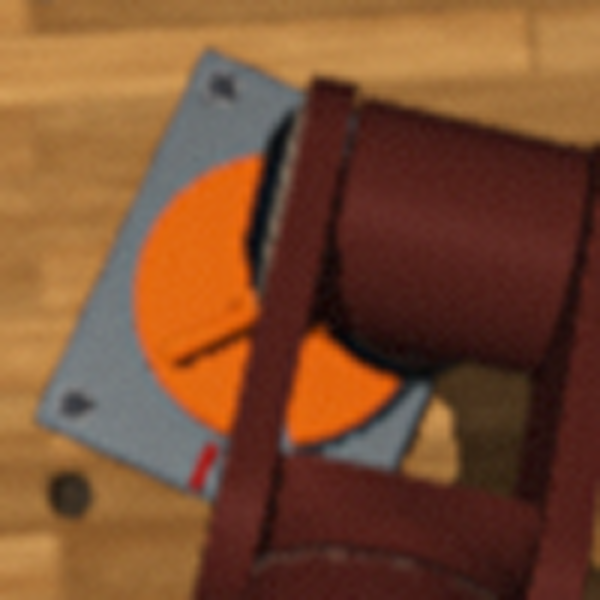

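The arm hides part of the plate. The visible rib runs from crop (255,330) to (175,365), at about 120°, so the notch is near 180° and roughly 25° remain. I'll push 21° more, back off, lift and move aside to look.

>>> step_arm(
  commands=[
    [0, [-7.6, -0.7, 0], 10],
    [0, [-11.4, -1.5, 0], 15],
    [0, [-14.3, -2.4, 0], 19],
    [0, [-15.8, -2.9, 0], 21],
    [0, [-15.8, -2.9, 0], 21],
    [0, [-11.4, -1.5, 0], 15],
    [0, [-11.4, -1.5, -50], 15],
    [0, [-11, 0, -110], 15],
    [0, [10, 50, -120], 15],
    [0, [20, 100, -120], 15],
    [0, [30, 150, -120], 15],
    [0, [35, 180, -120], 15],
  ],
)

```text
t: 6.58
tool_pos: [0.5543, -0.253, 0.3396]
tool_rot: [-3.033, 0.818, 0.0]
contact_force: [0.6, 0.4, 0.4]
opening: -0.0002
grip_force: 0.0
```

```bash
python3 - <<'E'
from meas import *
measure('t3.png')
o=monitor.get_obs();R=cv2.Rodrigues(np.array(o['tool_rot']))[0];print(o['t'],o['tool_pos'],R.round(3),o['contact_force'])
E
```

```text
plate [579.9 -26.1] r 64.4
white 7 [332.6 193.6] [547.9  -9.3] ang 152.3 r 26.0 44.0
red 18 [325.4 209.4] [507.   10.6] ang 153.3 r 71.0 92.0
6.625 [ 0.55392326 -0.25541874  0.339617  ] [[ 0.863 -0.505 -0.   ]
 [-0.505 -0.863 -0.002]
 [ 0.001  0.002 -1.   ]] [-1.19359543 -2.5453126   0.2627284 ]
```

View pics/c_t3.png

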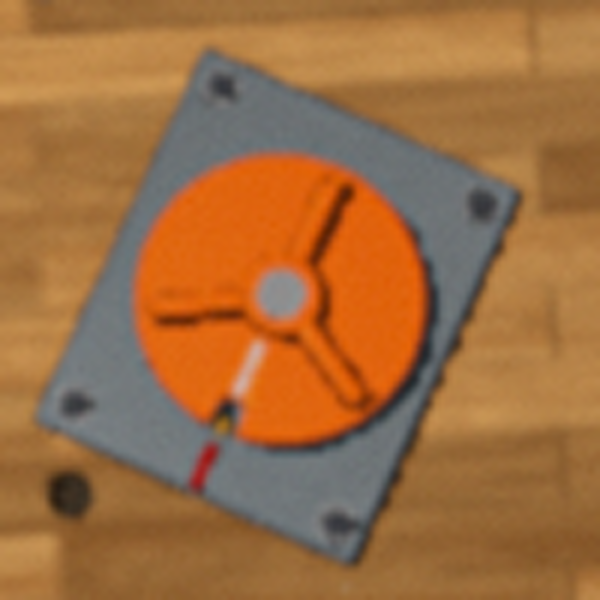

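The notch lies over the pin: brass shows in it at crop (228,415), and the white line at 152.3° is within about 1–2° of the red mark at 153.3°. Next I move over the hub.

>>> step_arm(
  commands=[
    [0, [-20, -50, 0], 0],
    [0, [-42, -100, 0], 0],
    [0, [-65, -150, 0], 0],
    [0, [-85, -195, 0], 0],
    [0, [-93, -211, 0], 0],
    [0, [-93, -211, 0], 0],
    [0, [-93, -211, 50], 0],
    [0, [-93, -211, 90], 0],
    [0, [-93, -211, 90], 0],
  ],
)

```text
t: 7.75
tool_pos: [0.5785, -0.023, 0.2456]
tool_rot: [3.031, -0.82, -0.013]
contact_force: [0.0, 0.5, 0.5]
opening: 0.0001
grip_force: 0.0
```

>>> step_arm(
  commands=[
    [0, [2.5, 1.7, 5], 0],
    [0, [2.5, 1.7, 10], 0],
    [0, [2.5, 1.7, 14], 0],
    [0, [2.5, 1.7, 17], 0],
    [0, [2.5, 1.7, 19], 0],
    [0, [2.5, 1.7, 19], 0],
  ],
)

```text
t: 8.5
tool_pos: [0.5816, -0.0244, 0.2307]
tool_rot: [3.033, -0.817, 0.0]
contact_force: [0.1, 0.1, -0.4]
opening: 0.0001
grip_force: 0.0
```

>>> step_arm(
  commands=[
    [0, [0, 0, 1], 0],
    [0, [0, 0, 2], 0],
    [0, [0, 0, 3], 0],
    [0, [0, 0, 4], 0],
    [0, [0, 0, 5], 0],
    [0, [0, 0, 6], 0],
    [0, [0, 0, 6], 0],
  ],
)

```text
t: 9.38
tool_pos: [0.5817, -0.0245, 0.2246]
tool_rot: [-3.033, 0.818, -0.001]
contact_force: [-1.2, 0.0, 4.4]
opening: -0.0002
grip_force: 1.9
```

The plate is past the pin top at only 4.4 N, so I continue down.

>>> step_arm(
  commands=[
    [0, [0, 0, 1], 0],
    [0, [0, 0, 2], 0],
    [0, [0, 0, 3], 0],
    [0, [0, 0, 4], 0],
    [0, [0, 0, 5], 0],
    [0, [0, 0, 6], 0],
    [0, [0, 0, 7], 0],
    [0, [0, 0, 7], 0],
  ],
)

```text
t: 10.38
tool_pos: [0.5818, -0.0245, 0.2186]
tool_rot: [-3.033, 0.818, -0.0]
contact_force: [-3.5, 1.0, 9.8]
opening: 0.0
grip_force: 4.7
```

>>> step_arm(
  commands=[
    [0, [0, 0, 1], 0],
    [0, [0, 0, 2], 0],
    [0, [0, 0, 2], 0],
  ],
)

```text
t: 10.75
tool_pos: [0.5822, -0.0245, 0.2184]
tool_rot: [3.033, -0.817, -0.0]
contact_force: [-7.7, 2.5, 18.5]
opening: -0.0001
grip_force: 9.3
```

Force is rising with the TCP stopped at 218.4 mm, against 218 expected when home. One more firm press, then retreat.

>>> step_arm(
  commands=[
    [0, [0, 0, 1], 0],
    [0, [0, 0, 2], 0],
    [0, [0, 0, 2], 0],
    [0, [0, 0, -2], 0],
    [0, [0, 0, -20], 0],
    [0, [0, 0, -70], 0],
    [0, [0, 0, -120], 0],
    [0, [30, 50, -120], 0],
    [0, [50, 100, -120], 0],
    [0, [70, 160, -120], 0],
    [0, [93, 211, -120], 0],
    [0, [93, 211, -120], 0],
  ],
)

```text
t: 12.25
tool_pos: [0.555, -0.2571, 0.3356]
tool_rot: [3.03, -0.825, -0.001]
contact_force: [0.4, 0.3, -0.5]
opening: -0.0
grip_force: 0.0
```

```bash
python3 - <<'E'
from meas import *
measure('t4.png',.027)
im=shot('side','s4.png'); a=cv2.imread('pics/side0.png')
f=lambda x:cv2.resize(x[170:240,290:395],(630,420),interpolation=cv2.INTER_CUBIC)[:290]
cv2.imwrite('pics/c_s4.png',np.vstack([f(a),f(im[:,:,::-1])]))
o=monitor.get_obs();print(o['t'],o['tool_pos'],o['contact_force'])
E
```

```text
plate [579.9 -25.7] r 63.8
white 7 [332.4 194. ] [547.6  -9.2] ang 153.0 r 25.0 45.0
red 18 [325.4 209.4] [507.   10.6] ang 153.6 r 71.0 92.0
12.35 [ 0.55561695 -0.2540055   0.33534575] [0.81548238 0.19783787 0.32706619]
```

View pics/c_s4.png

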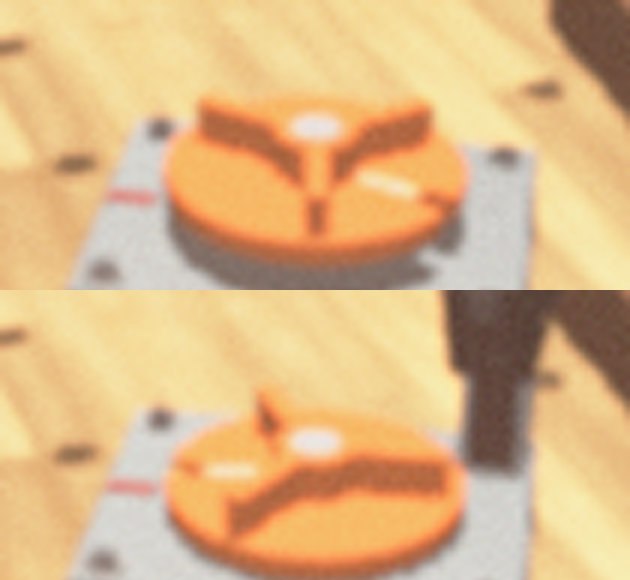

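View pics/c_t4.png

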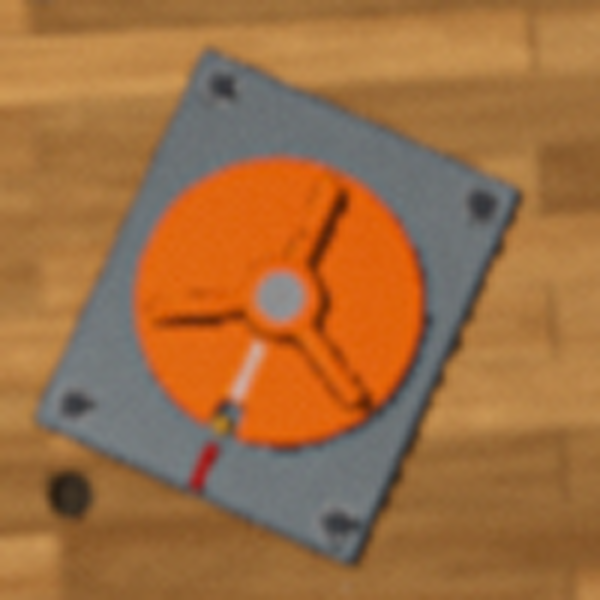

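The side view shows the hub 4 px lower than before (crop 128 to 152, enlarged 6x), which matches a 12 mm drop. The top view shows the pin in the notch at crop (225,420), and the arm is clear.

```bash
python3 -c "
from station import finish_job
print(finish_job())"
```

```text
the job is handed in; nothing more can be done
None
```

The job is handed in: I turned the plate about 160° clockwise until its notch was over the pin, pressed it home at the hub and left it there, with the arm clear and the job taking about 12 s; the last pictures agree with this, but no verdict was returned.

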